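# Check the brake lever of a microscope stage carriage

### The arm

A 7-joint arm with a two-finger parallel gripper is mounted at the origin on the work surface. World frame = base frame: x ahead of the robot, y to its left, z up, the work surface at z = 0. Lengths are in m, angles in degrees, forces in N, time in s.
With the tool pointing down it reaches from about 0.425 to 0.875 m from the base axis. Payload 4.7 kg.
Tool frame: the origin (TCP) lies on the front face of the gripper's body, between the roots of the fingers; the fingertips stand 70 mm ahead of it and the grasp point (between the pads) lies 51 mm ahead of it; z points along the fingers, y is the direction in which the jaws open and shut (so a half turn about z gives the same grasp; the last joint's range is limited). The gripper opens to 87 mm and grips with 3 to 60 N. Pads are 19 mm wide; open, the fingers measure 117 mm over their backs; the gripper's body (75 mm by 190 mm) begins 51 mm behind the grasp point.
Start: joints at [65.724, 18.392, -4.016, 83.108, 1.295, 78.541, -3.26], TCP at [0.276, -0.589, 0.292] pointing down, gripper open.
Joint ranges: [-163.93, 163.93], [-17.29, 119.83], [-79.2, 71.16], [3.27, 140.29], [-89.18, 269.18], [5.43, 117.66], [-154.24, 154.24]. Speed limits (degrees/s): [147.25, 147.25, 180, 180, 180, 180, 180].

### API

Orientations are given as [roll, pitch, yaw] about the fixed x, y, z axes, in that order (R = Rz(yaw) Ry(pitch) Rx(roll)).
In Python, from cell import env gives the robot as it stands.
- The arm moves only by the tool drive_tool, never from a script. Its argument "commands" is a list of rows, each a list of 7 numbers: the shift along the tool's x, y, z in cm, then the turn, a rotation vector about the tool's x, y, z in degrees, then the opening, from 0 (shut) to 1 (fully open). In form: [[tx, ty, tz, rx, ry, rz, hand], ...]. A call has 1 to 20 rows; each row shifts and turns the commanded pose from where the row before left it, along the tool's axes as they then stand; what a row does not reach is not made up. A row lasts 1/12 s, in which the tool goes at most 41.7 mm and 7.16 degrees, less where a joint would pass 70% of its speed; a pose out of reach is approached as far as the arm can. A call is refused whole if a number of a shift passes 4.17 or a number of a turn 7.16, either way. A call with a gripper value outside its range is refused whole. The fingers move at their own pace and stop on an object; "force" is the grip in N (left out, the last holds). Time passes only in rows, so rows that do not move let the fingers close. It gives the time, the measured TCP pose, the force and the opening at its end, in the units of the state.
- env.get_obs(): the state, without advancing time (a new reading comes with each control period).
- env.read_camera(name): name is "scene" or "side" or "wrist"; returns a dict with "img" (400x640x3 uint8, blue, green, red), "mtx" (3x3 intrinsics, pixels), "pose" (4x4, takes a point from camera to world coordinates). Camera axes: x right, y down, z forward; pixel columns grow to the right and rows downward; lengths in m; the calibration is good to about 2 mm. A picture is of the moment at which its call begins. There is no depth.
- env.sign_off(): hands the job in, once; it reports no verdict.
The state is a dict: "time_s": time; "qpos": joint angles; "joint_velocities": joint speeds; "effort": joint torques, N m; "tool_pos": TCP position; "tool_rot": TCP orientation; "force": force on the tool from outside, world axes, zero at the start; "wrist_torque": the same for the moment, N m; "grip_width": finger opening in m.
Only numpy, scipy, OpenCV 4.12 (cv2) and the standard library are available. Lean on these libraries where they do the work, as an engineer would, in place of code of your own. Each camera call takes 0.05 s, during which the arm holds its last target.

### The job

Check the red brake lever on the microscope's stage carriage: with the outside of the fingers press it in towards the black grip bar until it is fully against its stop, let it spring all the way out, then press it fully home a second time and finish while still holding it there, so that a colleague can see that it stops short of the bar. Press it gently, only push it (do not grip the lever, and keep the fingers off the bar), and leave everything lying around the carriage where it is.

Things in the scene. Friction and masses are not known exactly. Their poses are not given: they have to be found in the camera images.
- carriage: White carriage, 130 x 250 mm, fixed on two short bench rails, with a black stage plate (top 62 mm high) on its far side. Origin on the bench under the middle of the grip bar; x points from the lever's side through the bar (the way the lever is pressed), y along the bar towards the lever's pivot, z up. It stands turned differently every time. A white post, 26 x 18 mm and up to 155 mm above the bench, stands at each end of the bar, at y = +115 and -115 mm.
- grip_bar: Black round grip bar, 28 mm in diameter, 210 mm long along the carriage's y, fixed; origin at its middle, 140 mm above the bench. Must not be touched.
- lever_pivot (a point): Upright pivot axis of the brake lever, at lever height (140 mm above the bench), at x = -45, y = +105 mm from the carriage's origin. Axes as the carriage's.
- lever_face (a point): Point on the lever's outer (pressed) face, where to press: 115 mm from the pivot towards the free end, half-way up the lever, 140 mm above the bench. The lever is a straight red bar 14 mm thick and 22 mm high (129 to 151 mm above the bench), with a round end 165 mm from the pivot. The point turns with the lever: its x points into the lever, square to the pressed face, its y along the lever towards the pivot. The lever's middle plane lies 7 mm behind the face.
- brake_lever (a joint): Angle of the brake lever about its upright pivot, rad: 0 = fully out (its free end leaning away from the bar), 0.35 = against its hard stop, parallel to the bar with a clear gap of 24 mm left between lever and bar. A spring brings it back out: at the press point it resists with about 2 N at first and 6.5 N just before the stop. At the stop the press point has moved about 40 mm.
- oil_bottle: Bystander: small amber bottle with black cap, 36 mm in diameter, 75 mm high, loose; origin under its middle.
- dish: Bystander: low white dish, 80 mm across, 20 mm high, loose; origin under its middle.
- filter: Bystander: orange filter plate upright in a black foot, 30 x 70 mm, 72 mm high, loose; origin under its middle.
- slide_box: Bystander: flat blue slide box with white lid, 62 x 92 mm, 31 mm high, loose, on the lever's side of the carriage; origin under its middle.
- gauge: Bystander: brass gauge block, 24 x 60 mm, 12 mm high, loose, on the lever's side of the carriage; origin under its middle.
- screwdriver: Bystander: screwdriver with green handle, 150 mm long, lying loose beside the carriage, less than 40 mm high.
- objective: Bystander: aluminium lens barrel, 34 mm in diameter, 46 mm high, standing loose on the stage plate behind the bar; origin under its middle.

How it is judged:
By the outcome, as a careful person would: the job done as asked, in the order asked, and still so for the second after the job is handed in, while the arm keeps its last pose, push and grip.
It also fails if it takes over 42 s, if anything falls off the work surface, if the arm or the gripper's body presses on something with over 40 N, if the wrist force passes 120 N, or if a joint passes its speed limit or range.

## Working session

There is one attempt and no reset: what is moved stays moved. The work goes in short steps, Python scripts to look and compute and a tool call to move; the robot and the scene stay as the last step left them, time stands still between calls to the robot, and variables do not carry over. Pictures are saved under pics/ and viewed, and the job is handed in when it is done.

Besides the shell and the picture viewer there is one more tool, called after ">>>" by a JSON object that holds its "op" and its "data", one argument or row to a line. drive_tool: Moves the arm, as the interface text tells. Its arguments: {"type":"object","properties":{"commands":{"type":"array"},"force":{"type":"number"}},"required":["commands"]}

```bash
mkdir -p pics; ls
python3 - <<'E'
from cell import env
import cv2
o=env.get_obs()
for k in o: print(k,o[k])
for n in ["scene","side","wrist"]:
    c=env.read_camera(n); cv2.imwrite(f"pics/{n}0.png",c["img"]); print(n,c["mtx"].tolist(),c["pose"].round(4).tolist())
E
```

```text
pics
time_s 0.0
qpos [65.72315873 18.43890437 -4.01496412 83.17552708  1.29522336 78.5408118
 -3.26051312]
joint_velocities [ 0.02751966 -0.11252085  0.0554181   0.01475842  0.10274165 -0.04742935
  0.08078515]
effort [ 1.48043564e-04 -4.91282880e+01 -4.03704699e-01 -3.12534606e+01
 -6.39087427e-02  4.35312814e-02  2.01410489e-04]
tool_pos [ 0.27534551 -0.58832941  0.2911576 ]
tool_rot [-1.79890011e+02  6.19848158e-03  2.50856037e+01]
force [1.03961565 0.30546067 0.26953691]
wrist_torque [-0.00202899 -0.01273775  0.05029633]
grip_width 0.0868033253684783
scene [[432.95952942172164, 0.0, 316.8364979672447], [0.0, 432.95952942172164, 192.1598119657773], [0.0, 0.0, 1.0]] [[0.5066, 0.7185, -0.4766, 1.0851], [0.8622, -0.42, 0.2832, -0.2702], [0.0033, -0.5544, -0.8323, 0.9927], [0.0, 0.0, 0.0, 1.0]]
side [[400.51291275934597, 0.0, 327.3147880950149], [0.0, 400.51291275934597, 198.16125202645094], [0.0, 0.0, 1.0]] [[-0.9648, -0.1623, 0.2072, 0.3659], [-0.263, 0.5724, -0.7766, 0.8672], [0.0074, -0.8037, -0.5949, 0.7394], [0.0, 0.0, 0.0, 1.0]]
wrist [[314.52265011124973, 0.0, 311.2566119998448], [0.0, 314.52265011124973, 199.55767385069794], [0.0, 0.0, 1.0]] [[0.4241, -0.8783, -0.2206, 0.3358], [-0.9056, -0.4115, -0.1026, -0.5605], [-0.0007, 0.2433, -0.9699, 0.3844], [0.0, 0.0, 0.0, 1.0]]
```

View pics/scene0.png

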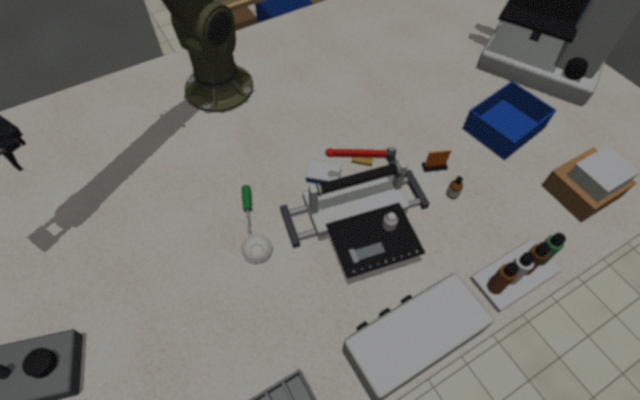

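View pics/side0.png

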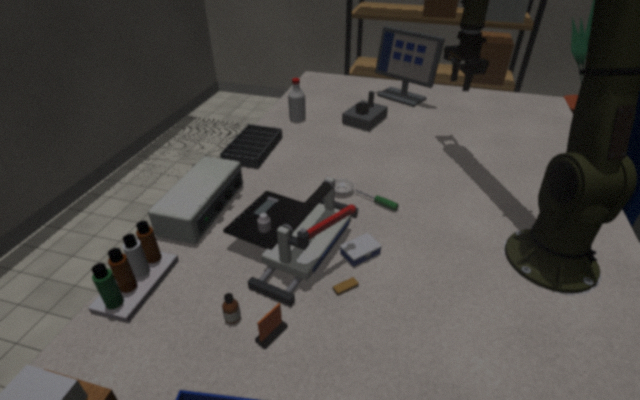

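View pics/wrist0.png

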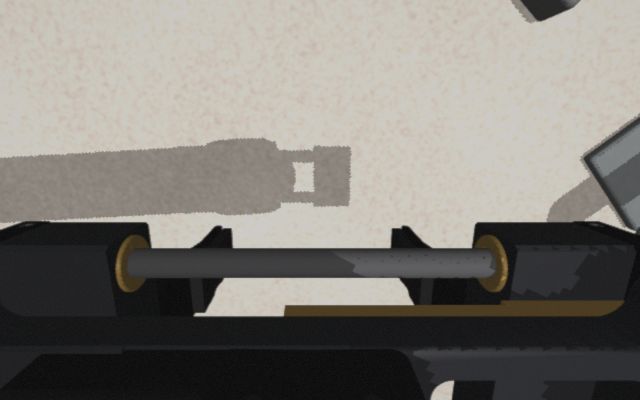

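The scene view shows the red lever from its free end at about (328,152) to its pivot at about (392,154), with the bar and posts behind it. In the side view the lever runs from (303,238) to (356,210). I'll enlarge both.

Run:
```python
import cv2
a=cv2.imread("pics/scene0.png")[130:290,230:470]; cv2.imwrite("pics/sceneC.png",cv2.resize(a,None,fx=3.3,fy=3.3,interpolation=cv2.INTER_CUBIC))
a=cv2.imread("pics/side0.png")[165:325,215:405]; cv2.imwrite("pics/sideC.png",cv2.resize(a,None,fx=3.6,fy=3.6,interpolation=cv2.INTER_CUBIC))
```

```text
(no output)
```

View pics/sceneC.png

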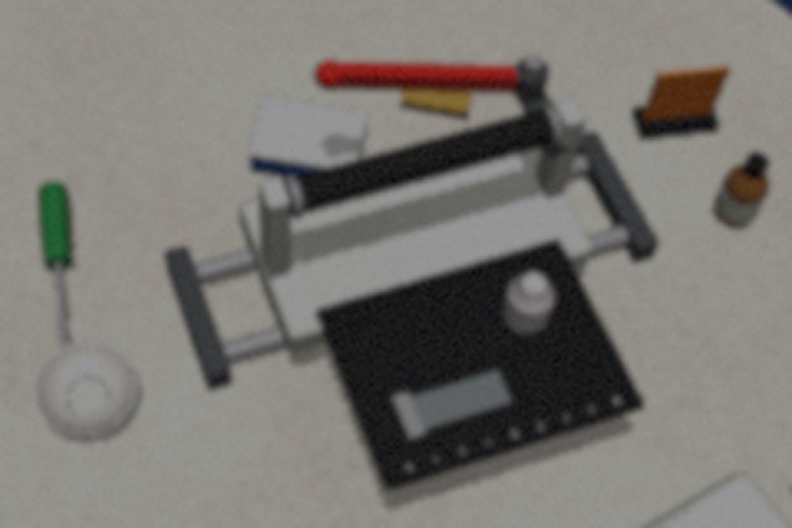

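View pics/sideC.png

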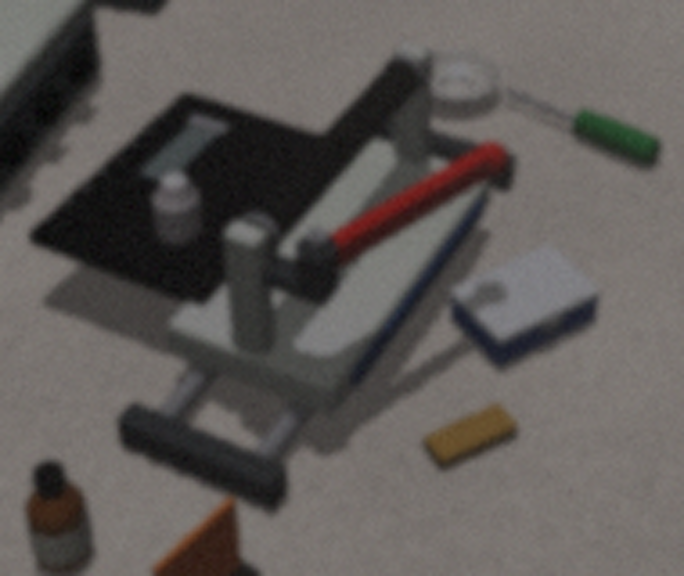

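```bash
cat > h.py <<'E'
import numpy as np, cv2
from scipy.optimize import least_squares
def proj(c,P):
    T=np.linalg.inv(c["pose"]); p=(T[:3,:3]@np.asarray(P,float).T).T+T[:3,3]; q=(c["mtx"]@p.T).T
    return q[:,:2]/q[:,2:]
def carr(v,P):
    P=np.asarray(P,float); c,s=np.cos(v[2]),np.sin(v[2])
    return np.c_[v[0]+c*P[:,0]-s*P[:,1], v[1]+s*P[:,0]+c*P[:,1], P[:,2]]
def lev(th,r,off,z): # point r along lever from pivot, off into lever from mid plane
    a=.35-th; d=np.array([-np.sin(a),-np.cos(a)]); n=np.array([np.cos(a),-np.sin(a)])
    p=np.array([-.045,.105])+r*d+off*n
    return [p[0],p[1],z]
E
python3 - <<'E'
from cell import env
from h import *
S=env.read_camera("scene"); D=env.read_camera("side")
M=[lev(0,.158,0,.145),lev(0,0,0,.155),[0,.115,.155],[0,-.115,.155]]
ps=np.array([[328,73],[532,65],[567,112],[275,190]])/3.3+[230,130]
pd=np.array([[497,158],[318,248],[248,230],[412,55]])/3.6+[215,165]
f=lambda v: np.r_[(proj(S,carr(v,M))-ps).ravel(),(proj(D,carr(v,M))-pd).ravel()]
for y0 in (0,1.5,3,-1.5):
    r=least_squares(f,[.6,-.1,y0],x_scale=[.1,.1,1]); print(r.x,np.degrees(r.x[2]),r.cost)
    if r.cost<60: print(r.fun.reshape(-1,2).round(1)); v=r.x
np.save("v.npy",v)
for n,c in(("scene",S),("side",D)):
    im=cv2.resize(c["img"],None,fx=4,fy=4,interpolation=cv2.INTER_CUBIC)
    def L(P,col):
        q=((proj(c,carr(v,P))+.5)*4).astype(int); cv2.polylines(im,[q.reshape(-1,1,2)],True,col,1)
    for z in(.129,.151): L([lev(0,0,-.007,z),lev(0,.158,-.007,z),lev(0,.165,0,z),lev(0,.158,.007,z),lev(0,0,.007,z)],(0,255,0))
    for y in(.115,-.115): L([[-.013,y-.009,.155],[.013,y-.009,.155],[.013,y+.009,.155],[-.013,y+.009,.155]],(255,255,0))
    L([[0,-.105,.154],[0,.105,.154]],(255,0,255))
    q=proj(c,carr(v,[[0,0,.14]]))[0]*4; x,y=q.astype(int)
    cv2.imwrite(f"pics/{n}F.png",im[max(y-280,0):y+280,max(x-380,0):x+380])
E
```

```text
[ 0.61091583  0.12917971 -0.2067597 ] -11.846458397944422 14.75197230164839
[[-1.2 -1.8]
 [ 0.5 -0.6]
 [ 1.2 -2.2]
 [ 0.2 -1.3]
 [-0.5 -2.5]
 [-0.8 -1.5]
 [-1.2 -0.1]
 [ 0.1 -2.3]]
[ 0.61091583  0.12917971 -0.20675966] -11.84645609899828 14.751972301640091
[[-1.2 -1.8]
 [ 0.5 -0.6]
 [ 1.2 -2.2]
 [ 0.2 -1.3]
 [-0.5 -2.5]
 [-0.8 -1.5]
 [-1.2 -0.1]
 [ 0.1 -2.3]]
[0.61091583 0.12917971 6.07642564] 348.15354354298444 14.751972301640183
[[-1.2 -1.8]
 [ 0.5 -0.6]
 [ 1.2 -2.2]
 [ 0.2 -1.3]
 [-0.5 -2.5]
 [-0.8 -1.5]
 [-1.2 -0.1]
 [ 0.1 -2.3]]
[ 0.61091583  0.12917971 -0.20675974] -11.846460306184468 14.751972301667605
[[-1.2 -1.8]
 [ 0.5 -0.6]
 [ 1.2 -2.2]
 [ 0.2 -1.3]
 [-0.5 -2.5]
 [-0.8 -1.5]
 [-1.2 -0.1]
 [ 0.1 -2.3]]
```

View pics/sceneF.png

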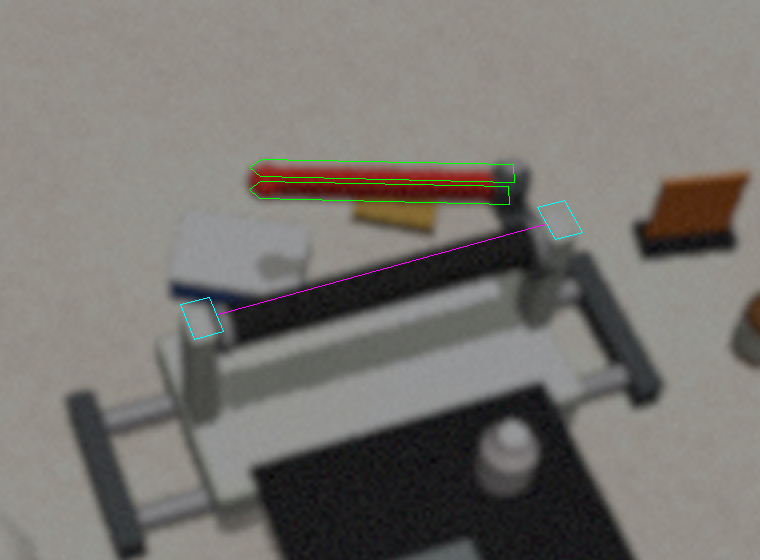

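View pics/sideF.png

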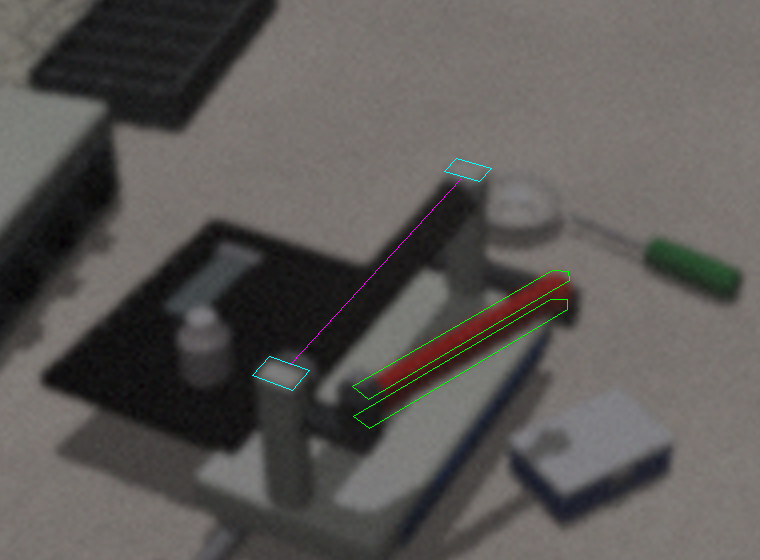

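The fitted overlay lies within about 2 px on both views: carriage at about (0.611, 0.129), yaw −11.8°. Next I'll plan the waypoints, pushing with the back of a shut finger, tool y along the carriage's +x.

Run:
```python
from cell import env
from h import *
v=np.load("v.npy"); o=env.get_obs()
psi=v[2]+np.pi/2
print("yaw target",np.degrees(psi),o["tool_rot"],o["tool_pos"],o["time_s"])
R=np.array([[np.cos(psi),np.sin(psi)],[np.sin(psi),-np.cos(psi)]]) # rows tool x,y
for n,x in(("pre",-.145),("contact",-.105),("stop",-.067)):
    p=carr(v,[[x,-.007,.185]])[0]; print(n,p,np.hypot(*p[:2]),"shift cm tool xy",100*R@(p[:2]-o["tool_pos"][:2]))
```

```text
yaw target 78.15353969381553 [-1.79952959e+02  2.51394207e-03  2.50905130e+01] [ 0.27549961 -0.5885377   0.29176988] 0.25
pre [0.46756712 0.15209581 0.185     ] 0.49168297119460475 shift cm tool xy [76.42884202  3.59322537]
contact [0.50671517 0.14388422 0.185     ] 0.5267475003253561 shift cm tool xy [76.42884202  7.59322537]
stop [0.54390581 0.13608321 0.185     ] 0.5606711824130564 shift cm tool xy [76.42884202 11.39322537]
```

>>> {"op": "drive_tool", "data": {
  "commands": [
    [0,0,0,0,0,-6.6,0],
    [0,0,0,0,0,-6.6,0],
    [0,0,0,0,0,-6.6,0],
    [0,0,0,0,0,-6.6,0],
    [0,0,0,0,0,-6.6,0],
    [0,0,0,0,0,-6.6,0],
    [0,0,0,0,0,-6.6,0],
    [0,0,0,0,0,-6.6,0],
    [0,0,0,0,0,0,0],
    [0,0,0,0,0,0,0]
  ],
  "force": 20
}}

```text
time_s: 1.08
tool_pos: [0.2754, -0.5887, 0.2921]
tool_rot: [-180.0, -0.0, 77.7]
force: [-0.1, -0.2, 1.2]
grip_width: 0.0281
```

>>> {"op": "drive_tool", "data": {
  "commands": [
    [1.5,1.2,0,0,0,0,0],
    [3,1.2,0,0,0,0,0],
    [3,1.2,0,0,0,0,0],
    [3,1.2,0,0,0,0,0],
    [3,1.2,0,0,0,0,0],
    [3,1,0,0,0,0,0],
    [3,0,0,0,0,0,0],
    [3,0,0,0,0,0,0],
    [3,0,0,0,0,0,0],
    [3,0,0,0,0,0,0],
    [3,0,0,0,0,0,0],
    [3,0,0,0,0,0,0],
    [3,0,0,0,0,0,0],
    [3,0,0,0,0,0,0],
    [3,0,0,0,0,0,0],
    [3,0,0,0,0,0,0],
    [3,0,0,0,0,0,0],
    [3,0,0,0,0,0,0],
    [2.5,0,0,0,0,0,0],
    [0,0,0,0,0,0,0]
  ]
}}

```text
time_s: 2.75
tool_pos: [0.4604, -0.0596, 0.2928]
tool_rot: [179.9, -0.1, 78.2]
force: [0.9, 0.4, 0.4]
grip_width: 0.0008
```

```bash
cat > w.py <<'E'
from cell import env
from h import *
v=np.load("v.npy"); o=env.get_obs()
psi=np.radians(o["tool_rot"][2]); p=o["tool_pos"]
R=np.array([[np.cos(psi),np.sin(psi)],[np.sin(psi),-np.cos(psi)]])
c,s=np.cos(v[2]),np.sin(v[2]); d=p[:2]-v[:2]
print("t",o["time_s"],"carriage-frame TCP",(c*d[0]+s*d[1]).round(4),(-s*d[0]+c*d[1]).round(4),p.round(4),"rot",o["tool_rot"].round(2),"yaw err",78.15-o["tool_rot"][2], "F",o["force"].round(2),"Fpush",c*o["force"][0]+s*o["force"][1],"w",o["grip_width"])
for n,x in(("pre",-.145),("contact",-.105),("stop",-.067)):
    q=carr(v,[[x,-.007,.185]])[0]; print(n,100*R@(q[:2]-p[:2]),100*(p[2]-.185))
E
python3 w.py
```

```text
t 2.75 carriage-frame TCP -0.1086 -0.2156 [ 0.4604 -0.0596  0.2928] rot [ 1.7993e+02 -1.1000e-01  7.8190e+01] yaw err -0.039523796347296525 F [0.91 0.43 0.45] Fpush 0.8039249400087225 w 0.0007753654983054994
pre [20.86492601 -3.625846  ] 10.780527907599957
contact [20.86241385  0.37415321] 10.780527907599957
stop [20.86002729  4.17415246] 10.780527907599957
```

>>> {"op": "drive_tool", "data": {
  "commands": [
    [2,-0.4,0,0,0,0,0],
    [3,-0.5,0,0,0,0,0],
    [3,-0.5,0,0,0,0,0],
    [3,-0.5,0,0,0,0,0],
    [3,-0.5,0,0,0,0,0],
    [3,-0.5,0,0,0,0,0],
    [2.5,-0.5,0,0,0,0,0],
    [1.4,-0.2,0,0,0,0,0],
    [0,0,0,0,0,0,0],
    [0,0,0,0,0,0,0]
  ]
}}

```text
time_s: 3.58
tool_pos: [0.468, 0.1463, 0.2922]
tool_rot: [-180.0, 0.0, 77.9]
force: [-0.4, -0.2, -0.4]
grip_width: 0.0001
```

```bash
python3 w.py
python3 - <<'E'
from cell import env
import cv2
for n in ["scene","side","wrist"]:
    c=env.read_camera(n)["img"]
    if n=="scene": c=cv2.resize(c[80:260,240:480],None,fx=3.2,fy=3.2,interpolation=cv2.INTER_CUBIC)
    if n=="side": c=cv2.resize(c[120:320,200:440],None,fx=2.9,fy=2.9,interpolation=cv2.INTER_CUBIC)
    cv2.imwrite(f"pics/{n}1.png",c)
E
```

```text
t 3.5833 carriage-frame TCP -0.1434 -0.0125 [0.468  0.1463 0.2922] rot [-1.800e+02  2.000e-02  7.787e+01] yaw err 0.2759355915039663 F [-0.4  -0.24 -0.38] Fpush -0.3371574191303791 w 8.865171137424649e-05
pre [ 0.55359014 -0.16385621] 10.72007326689246
contact [0.57310112 3.83609621] 10.72007326689246
stop [0.59163655 7.636051  ] 10.72007326689246
```

View pics/wrist1.png

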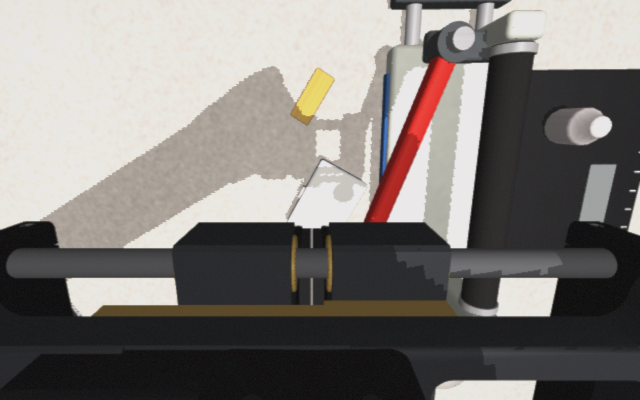

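View pics/side1.png

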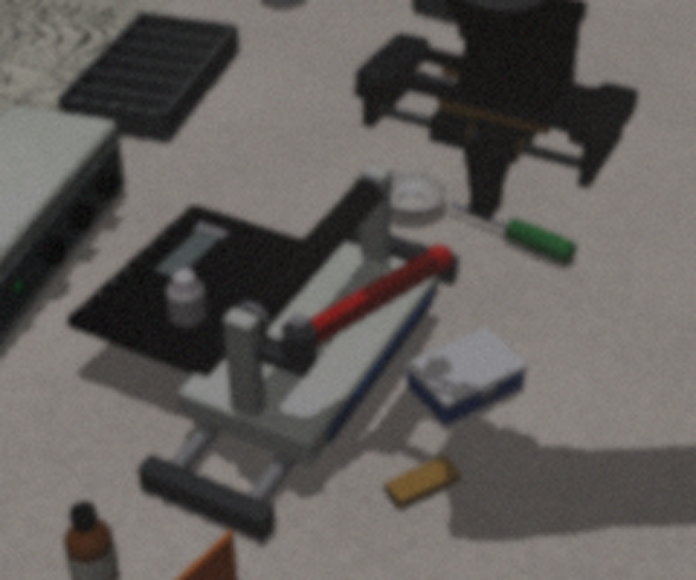

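The wrist view shows the lever clearly, from its pivot at about (458,38) down to (372,222), with the bar at about (490–530,50–300). The shut fingers are on the lever's outer side. I'll check the model against this picture.

```bash
cat > ov.py <<'E'
import sys
from cell import env
from h import *
v=np.load("v.npy"); th=float(sys.argv[1]); c=env.read_camera("wrist"); im=c["img"].copy()
def L(P,col):
    q=(proj(c,carr(v,P))).round().astype(int); cv2.polylines(im,[q.reshape(-1,1,2)],True,col,1)
for z in(.151,): L([lev(th,0,-.007,z),lev(th,.158,-.007,z),lev(th,.165,0,z),lev(th,.158,.007,z),lev(th,0,.007,z)],(0,255,0))
for y in(.115,-.115): L([[-.013,y-.009,.155],[.013,y-.009,.155],[.013,y+.009,.155],[-.013,y+.009,.155]],(255,255,0))
L([[0,-.105,.154],[0,.105,.154]],(255,0,255)); L([[-.014,-.105,.14],[-.014,.105,.14]],(255,0,255))
cv2.imwrite(f"pics/{sys.argv[2]}.png",im)
E
python3 ov.py 0 ov1
```

```text
(no output)
```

View pics/ov1.png

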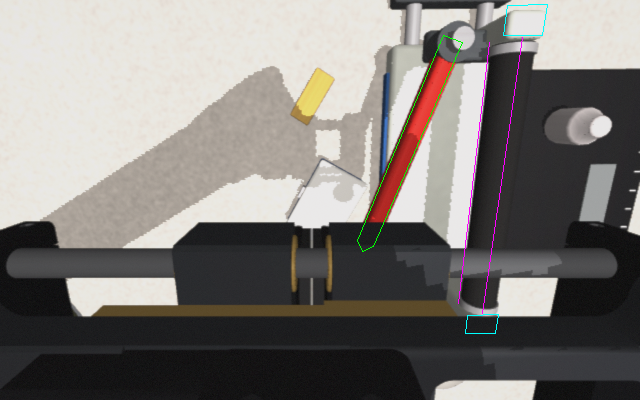

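Run:
```python
from cell import env
import cv2
c=env.read_camera("wrist")["img"]
cv2.imwrite("pics/wc.png",cv2.resize(c[0:230,350:570],None,fx=3.5,fy=2.6,interpolation=cv2.INTER_CUBIC))
```

```text
(no output)
```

View pics/wc.png

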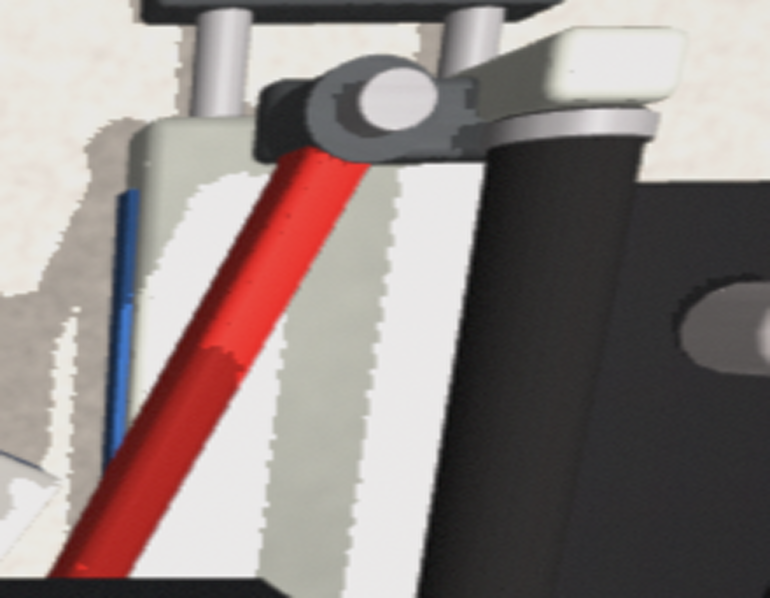

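On the enlarged crop the model agrees within about 2 px: bar edge at (489,63) and (470,229), lever middle at (441,63) and (375,221). I'll go down on the outer side.

>>> {"op": "drive_tool", "data": {
  "commands": [
    [0.5,0,1,0,0,-0.3,0],
    [0,0,2,0,0,0,0],
    [0,0,2,0,0,0,0],
    [0,0,2,0,0,0,0],
    [0,0,2,0,0,0,0],
    [0,0,1.5,0,0,0,0],
    [0,0,0,0,0,0,0],
    [0,0,0,0,0,0,0],
    [0,0,0,0,0,0,0]
  ]
}}

```text
time_s: 4.58
tool_pos: [0.4696, 0.1513, 0.1878]
tool_rot: [180.0, -0.0, 78.2]
force: [0.0, 0.1, 0.1]
grip_width: 0.0004
```

```bash
python3 w.py
```

```text
t 4.5833 carriage-frame TCP -0.1429 -0.0073 [0.4696 0.1513 0.1878] rot [ 1.7995e+02 -3.0000e-02  7.8180e+01] yaw err -0.025895552041646397 F [0.   0.14 0.12] Fpush -0.02707549593787924 w 0.00042447269460124453
pre [ 0.03347267 -0.21336531] 0.281907929066999
contact [0.03191194 3.78663439] 0.281907929066999
stop [0.03042924 7.5866341 ] 0.281907929066999
```

Advance to just short of contact, then slowly in.

>>> {"op": "drive_tool", "data": {
  "commands": [
    [0,0.8,0,0,0,0,0],
    [0,0.8,0,0,0,0,0],
    [0,0.6,0,0,0,0,0],
    [0,0.4,0,0,0,0,0],
    [0,0.4,0,0,0,0,0],
    [0,0.3,0,0,0,0,0],
    [0,0.3,0,0,0,0,0],
    [0,0.3,0,0,0,0,0],
    [0,0.3,0,0,0,0,0],
    [0,0.3,0,0,0,0,0],
    [0,0.3,0,0,0,0,0],
    [0,0,0,0,0,0,0],
    [0,0,0,0,0,0,0]
  ]
}}

```text
time_s: 5.67
tool_pos: [0.5158, 0.1413, 0.187]
tool_rot: [-179.9, 0.0, 78.2]
force: [-3.4, 0.3, -0.2]
grip_width: 0.0005
```

```bash
python3 w.py
```

```text
t 5.6667 carriage-frame TCP -0.0955 -0.0077 [0.5158 0.1413 0.187 ] rot [-1.7994e+02  2.0000e-02  7.8180e+01] yaw err -0.03359829859533647 F [-3.36  0.34 -0.22] Fpush -3.3575256744830297 w 0.0005258146094516053
pre [ 0.07214642 -4.94710249] 0.19604977532981516
contact [ 0.07004794 -0.94710304] 0.19604977532981516
stop [0.06805438 2.85289644] 0.19604977532981516
```

>>> {"op": "drive_tool", "data": {
  "commands": [
    [0,0.2,0,0,0,0,0],
    [0,0.3,0,0,0,0,0],
    [0,0.3,0,0,0,0,0],
    [0,0.3,0,0,0,0,0],
    [0,0.3,0,0,0,0,0],
    [0,0.3,0,0,0,0,0],
    [0,0.3,0,0,0,0,0],
    [0,0.2,0,0,0,0,0],
    [0,0.1,0,0,0,0,0],
    [0,0,0,0,0,0,0],
    [0,0,0,0,0,0,0]
  ]
}}

```text
time_s: 6.58
tool_pos: [0.5383, 0.1356, 0.1869]
tool_rot: [-179.9, 0.1, 78.1]
force: [-5.8, -3.0, 1.8]
grip_width: 0.0002
```

```bash
python3 w.py
```

```text
t 6.5833 carriage-frame TCP -0.0724 -0.0086 [0.5383 0.1356 0.1869] rot [-1.799e+02  1.100e-01  7.814e+01] yaw err 0.013816533687545984 F [-5.77 -2.96  1.81] Fpush -5.040807618420669 w 0.00015831683129792154
pre [ 0.16055566 -7.25922378] 0.1921307160036939
contact [ 0.16176735 -3.25922396] 0.1921307160036939
stop [0.16291846 0.54077586] 0.1921307160036939
```

>>> {"op": "drive_tool", "data": {
  "commands": [
    [0,0.1,0,0,0,0,0],
    [0,0.1,0,0,0,0,0],
    [0,0.1,0,0,0,0,0],
    [0,0,0,0,0,0,0],
    [0,0,0,0,0,0,0]
  ]
}}

```text
time_s: 7.0
tool_pos: [0.5411, 0.1348, 0.1869]
tool_rot: [-179.9, 0.1, 78.1]
force: [-6.4, -3.0, 2.2]
grip_width: 0.0005
```

>>> {"op": "drive_tool", "data": {
  "commands": [
    [0,0.1,0,0,0,0,0],
    [0,0.1,0,0,0,0,0],
    [0,0,0,0,0,0,0],
    [0,0,0,0,0,0,0]
  ]
}}

```text
time_s: 7.33
tool_pos: [0.5429, 0.1342, 0.1868]
tool_rot: [-179.9, 0.2, 78.1]
force: [-5.7, -2.7, 1.8]
grip_width: 0.0002
```

```bash
python3 w.py
```

```text
t 7.3333 carriage-frame TCP -0.0676 -0.009 [0.5429 0.1342 0.1868] rot [-1.7987e+02  1.6000e-01  7.8120e+01] yaw err 0.027525401091978097 F [-5.71 -2.71  1.78] Fpush -5.031645204037138 w 0.00018132790077211912
pre [ 0.19940287 -7.7428586 ] 0.1821689726957454
contact [ 0.20157162 -3.74285919] 0.1821689726957454
stop [0.20363194 0.05714026] 0.1821689726957454
```

Not at the stop yet (5 N, near the spring force). Stepping on.

>>> {"op": "drive_tool", "data": {
  "commands": [
    [0,0.1,0,0,0,0,0],
    [0,0.1,0,0,0,0,0],
    [0,0,0,0,0,0,0],
    [0,0,0,0,0,0,0]
  ]
}}

```text
time_s: 7.67
tool_pos: [0.5448, 0.1337, 0.1868]
tool_rot: [-179.9, 0.2, 78.1]
force: [-7.6, -4.2, 2.8]
grip_width: 0.0002
```

```bash
python3 w.py; python3 ov.py 0.35 ov2
```

```text
t 7.6667 carriage-frame TCP -0.0656 -0.0092 [0.5448 0.1337 0.1868] rot [-1.7986e+02  1.7000e-01  7.8120e+01] yaw err 0.030884448605448256 F [-7.64 -4.24  2.82] Fpush -6.609386224205337 w 0.00024292547446446163
pre [ 0.21075442 -7.94044164] 0.18112991111084442
contact [ 0.21315768 -3.94044236] 0.18112991111084442
stop [ 0.21544078 -0.14044305] 0.18112991111084442
```

View pics/ov2.png

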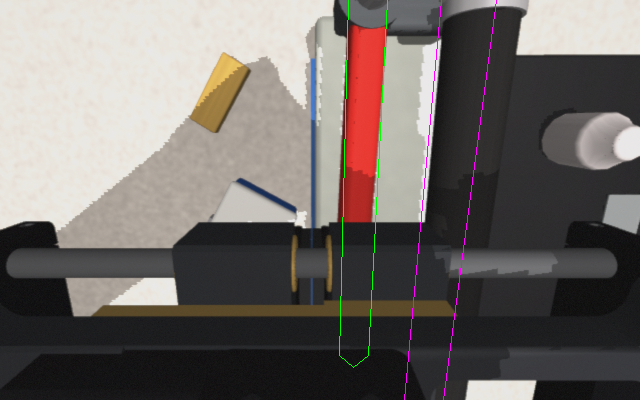

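>>> {"op": "drive_tool", "data": {
  "commands": [
    [0,0.1,0,0,0,0,0],
    [0,0,0,0,0,0,0],
    [0,0,0,0,0,0,0]
  ]
}}

```text
time_s: 7.97
tool_pos: [0.5457, 0.1335, 0.1868]
tool_rot: [-179.9, 0.2, 78.1]
force: [-7.3, -3.6, 1.9]
grip_width: 0.0002
```

>>> {"op": "drive_tool", "data": {
  "commands": [
    [0,0.1,0,0,0,0,0],
    [0,0,0,0,0,0,0],
    [0,0,0,0,0,0,0]
  ]
}}

```text
time_s: 8.22
tool_pos: [0.5466, 0.1333, 0.1868]
tool_rot: [-179.8, 0.2, 78.1]
force: [-7.7, -3.9, 3.2]
grip_width: 0.0004
```

>>> {"op": "drive_tool", "data": {
  "commands": [
    [0,0.1,0,0,0,0,0],
    [0,0,0,0,0,0,0],
    [0,0,0,0,0,0,0]
  ]
}}

```text
time_s: 8.47
tool_pos: [0.5475, 0.1331, 0.1868]
tool_rot: [-179.8, 0.2, 78.1]
force: [-7.8, -3.4, 2.0]
grip_width: 0.0001
```

```bash
python3 w.py
```

```text
t 8.4667 carriage-frame TCP -0.0628 -0.0092 [0.5475 0.1331 0.1868] rot [-179.84    0.19   78.13] yaw err 0.015849292060494236 F [-7.79 -3.36  2.  ] Fpush -6.935587521648905 w 7.961218992778239e-05
pre [ 0.21657408 -8.21776595] 0.17532202680224374
contact [ 0.21792768 -4.21776618] 0.17532202680224374
stop [ 0.21921361 -0.4177664 ] 0.17532202680224374
```

>>> {"op": "drive_tool", "data": {
  "commands": [
    [0,0.1,0,0,0,0,0],
    [0,0,0,0,0,0,0],
    [0,0,0,0,0,0,0]
  ]
}}

```text
time_s: 8.72
tool_pos: [0.5483, 0.1329, 0.1867]
tool_rot: [-179.8, 0.2, 78.1]
force: [-8.1, -3.9, 2.2]
grip_width: 0.0004
```

>>> {"op": "drive_tool", "data": {
  "commands": [
    [0,0.1,0,0,0,0,0],
    [0,0,0,0,0,0,0],
    [0,0,0,0,0,0,0]
  ]
}}

```text
time_s: 8.97
tool_pos: [0.5486, 0.1329, 0.1867]
tool_rot: [-179.7, 0.2, 78.2]
force: [-11.4, -2.9, 5.0]
grip_width: 0.0006
```

>>> {"op": "drive_tool", "data": {
  "commands": [
    [0,0.1,0,0,0,0,0],
    [0,0,0,0,0,0,0],
    [0,0,0,0,0,0,0]
  ]
}}

```text
time_s: 9.22
tool_pos: [0.5489, 0.1328, 0.1867]
tool_rot: [-179.6, 0.3, 78.2]
force: [-14.0, -4.1, 6.3]
grip_width: 0.0006
```

```bash
python3 w.py;python3 ov.py 0.35 ov3
```

```text
t 9.2167 carriage-frame TCP -0.0615 -0.0092 [0.5489 0.1328 0.1867] rot [-179.63    0.28   78.17] yaw err -0.017117097035097117 F [-13.96  -4.06   6.26] Fpush -12.824591328596878 w 0.0006333216184883425
pre [ 0.2204486  -8.35107798] 0.16720385742361732
contact [ 0.21950072 -4.35107809] 0.16720385742361732
stop [ 0.21860023 -0.5510782 ] 0.16720385742361732
```

View pics/ov3.png

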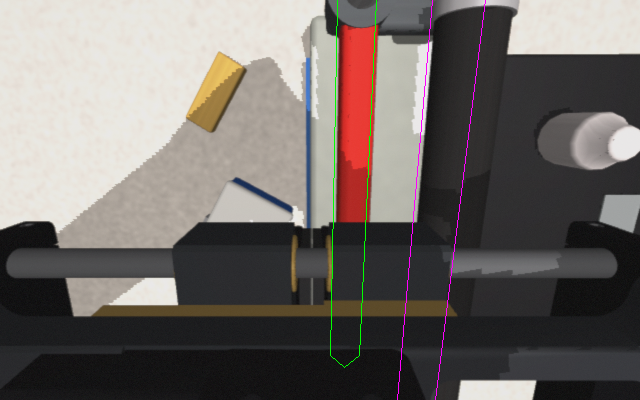

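The force rose from 7 to 13 N while the TCP stalled, and the lever at (338,30)–(336,220) looks square to the fingers: it is on its stop. Now let it spring out fully, backing the fingers well clear.

>>> {"op": "drive_tool", "data": {
  "commands": [
    [0,-0.3,0,0,0,0,0],
    [0,-0.4,0,0,0,0,0],
    [0,-0.5,0,0,0,0,0],
    [0,-0.5,0,0,0,0,0],
    [0,-0.5,0,0,0,0,0],
    [0,-0.5,0,0,0,0,0],
    [0,-0.5,0,0,0,0,0],
    [0,-0.5,0,0,0,0,0],
    [0,-0.5,0,0,0,0,0],
    [0,-0.5,0,0,0,0,0],
    [0,-0.5,0,0,0,0,0],
    [0,-0.5,0,0,0,0,0],
    [0,-0.5,0,0,0,0,0],
    [0,-0.5,0,0,0,0,0],
    [0,-0.3,0,0,0,0,0],
    [0,0,0,0,0,0,0],
    [0,0,0,0,0,0,0],
    [0,0,0,0,0,0,0],
    [0,0,0,0,0,0,0],
    [0,0,0,0,0,0,0]
  ]
}}

```text
time_s: 10.93
tool_pos: [0.483, 0.1482, 0.1872]
tool_rot: [-180.0, -0.0, 78.2]
force: [0.3, 0.1, 0.3]
grip_width: 0.0006
```

```bash
python3 w.py;python3 ov.py 0 ov4
```

```text
t 10.9333 carriage-frame TCP -0.1291 -0.0076 [0.483  0.1482 0.1872] rot [-1.800e+02 -1.000e-02  7.817e+01] yaw err -0.022632975848267733 F [0.34 0.11 0.28] Fpush 0.3119201739763811 w 0.0005763417263675105
pre [ 0.06441934 -1.59300171] 0.21998947481616793
contact [0.06308638 2.40699807] 0.21998947481616793
stop [0.06182006 6.20699786] 0.21998947481616793
```

View pics/ov4.png

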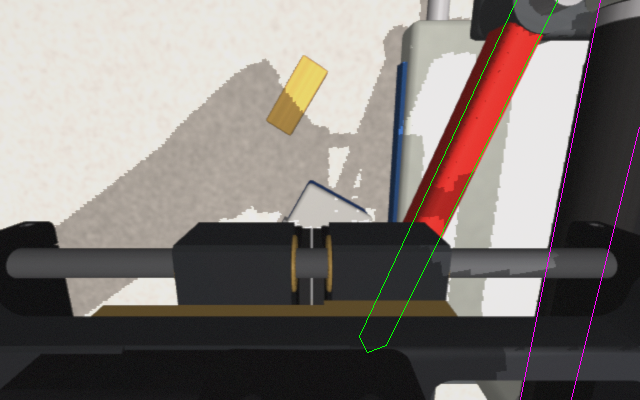

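The fingers are clear (0.3 N) and the lever is back on the fully-out outline, at (490,40)–(405,222). Second press.

>>> {"op": "drive_tool", "data": {
  "commands": [
    [0,0.5,0,0,0,0,0],
    [0,0.5,0,0,0,0,0],
    [0,0.4,0,0,0,0,0],
    [0,0.4,0,0,0,0,0],
    [0,0.4,0,0,0,0,0],
    [0,0.4,0,0,0,0,0],
    [0,0.4,0,0,0,0,0],
    [0,0.4,0,0,0,0,0],
    [0,0.4,0,0,0,0,0],
    [0,0.4,0,0,0,0,0],
    [0,0.4,0,0,0,0,0],
    [0,0.4,0,0,0,0,0],
    [0,0.4,0,0,0,0,0],
    [0,0.4,0,0,0,0,0],
    [0,0.3,0,0,0,0,0],
    [0,0.2,0,0,0,0,0],
    [0,0.1,0,0,0,0,0],
    [0,0,0,0,0,0,0],
    [0,0,0,0,0,0,0]
  ]
}}

```text
time_s: 12.57
tool_pos: [0.5446, 0.1338, 0.1867]
tool_rot: [-179.8, 0.2, 78.1]
force: [-6.8, -3.0, 2.6]
grip_width: 0.0006
```

>>> {"op": "drive_tool", "data": {
  "commands": [
    [0,0.1,0,0,0,0,0],
    [0,0.1,0,0,0,0,0],
    [0,0,0,0,0,0,0],
    [0,0,0,0,0,0,0],
    [0,0,0,0,0,0,0]
  ]
}}

```text
time_s: 12.98
tool_pos: [0.5464, 0.1334, 0.1867]
tool_rot: [-179.8, 0.2, 78.1]
force: [-7.4, -2.6, 2.4]
grip_width: 0.0005
```

```bash
python3 w.py
```

```text
t 12.9833 carriage-frame TCP -0.064 -0.0091 [0.5464 0.1334 0.1867] rot [-179.82    0.19   78.14] yaw err 0.008784001321942014 F [-7.41 -2.61  2.43] Fpush -6.719320417216924 w 0.00046157626928340265
pre [ 0.21030478 -8.09694677] 0.16557865819889772
contact [ 0.21116514 -4.09694687] 0.16557865819889772
stop [ 0.21198248 -0.29694696] 0.16557865819889772
```

Stop is at TCP x ≈ 0.5485–0.549, about 2.5 mm further.

>>> {"op": "drive_tool", "data": {
  "commands": [
    [0,0.1,0,0,0,0,0],
    [0,0.1,0,0,0,0,0],
    [0,0.1,0,0,0,0,0],
    [0,0,0,0,0,0,0],
    [0,0,0,0,0,0,0]
  ]
}}

```text
time_s: 13.4
tool_pos: [0.5485, 0.1329, 0.1866]
tool_rot: [-179.7, 0.2, 78.2]
force: [-9.7, -3.8, 4.2]
grip_width: 0.0006
```

>>> {"op": "drive_tool", "data": {
  "commands": [
    [0,0.1,0,0,0,0,0],
    [0,0,0,0,0,0,0],
    [0,0,0,0,0,0,0],
    [0,0,0,0,0,0,0]
  ]
}}

```text
time_s: 13.73
tool_pos: [0.5487, 0.1328, 0.1865]
tool_rot: [-179.6, 0.3, 78.2]
force: [-12.3, -4.3, 5.0]
grip_width: 0.0004
```

```bash
python3 w.py
```

```text
t 13.7333 carriage-frame TCP -0.0616 -0.0092 [0.5487 0.1328 0.1865] rot [-179.62    0.28   78.18] yaw err -0.02722034730916789 F [-12.33  -4.27   4.98] Fpush -11.189383073865377 w 0.00040500674679861857
pre [ 0.22074659 -8.33894655] 0.15292317154186608
contact [ 0.21909337 -4.33894689] 0.15292317154186608
stop [ 0.21752281 -0.53894722] 0.15292317154186608
```

Stalled again at the same place with 11 N. I'll hold briefly and check the pictures before handing in.

>>> {"op": "drive_tool", "data": {
  "commands": [
    [0,0.1,0,0,0,0,0],
    [0,0,0,0,0,0,0],
    [0,0,0,0,0,0,0],
    [0,0,0,0,0,0,0]
  ]
}}

```text
time_s: 14.07
tool_pos: [0.549, 0.1328, 0.1865]
tool_rot: [-179.5, 0.3, 78.2]
force: [-13.9, -3.3, 7.2]
grip_width: 0.0005
```

```bash
python3 w.py
python3 - <<'E'
from cell import env
import cv2
for n in ["scene","side","wrist"]:
    c=env.read_camera(n)["img"]
    if n=="scene": c=cv2.resize(c[80:260,240:480],None,fx=3.2,fy=3.2,interpolation=cv2.INTER_CUBIC)
    if n=="side": c=cv2.resize(c[140:320,200:440],None,fx=3.2,fy=3.2,interpolation=cv2.INTER_CUBIC)
    cv2.imwrite(f"pics/{n}9.png",c)
E
```

```text
t 14.0667 carriage-frame TCP -0.0613 -0.0092 [0.549  0.1328 0.1865] rot [-179.53    0.32   78.19] yaw err -0.039645041455941055 F [-13.93  -3.29   7.22] Fpush -12.955952796076824 w 0.00048453746214173466
pre [ 0.22507814 -8.36622802] 0.15087105296457126
contact [ 0.22255751 -4.36622882] 0.15087105296457126
stop [ 0.22016291 -0.56622957] 0.15087105296457126
```

View pics/side9.png

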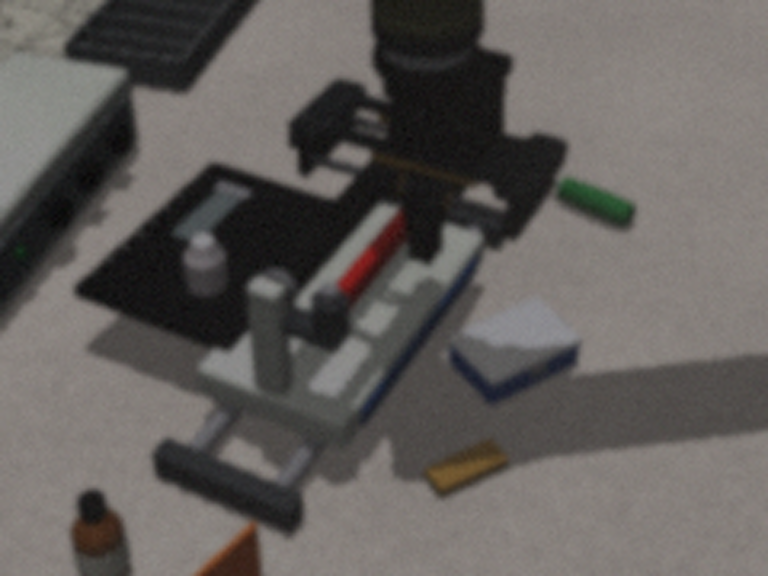

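View pics/wrist9.png

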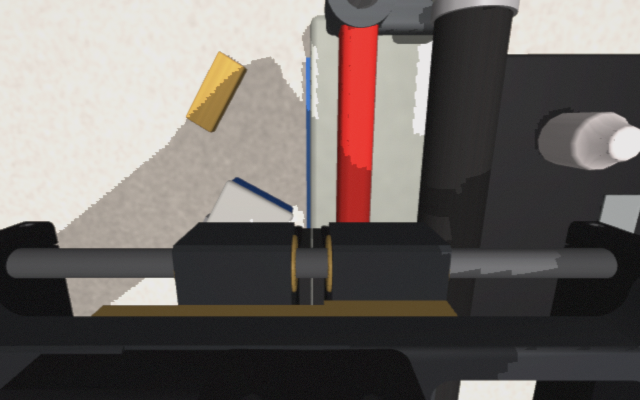

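View pics/scene9.png

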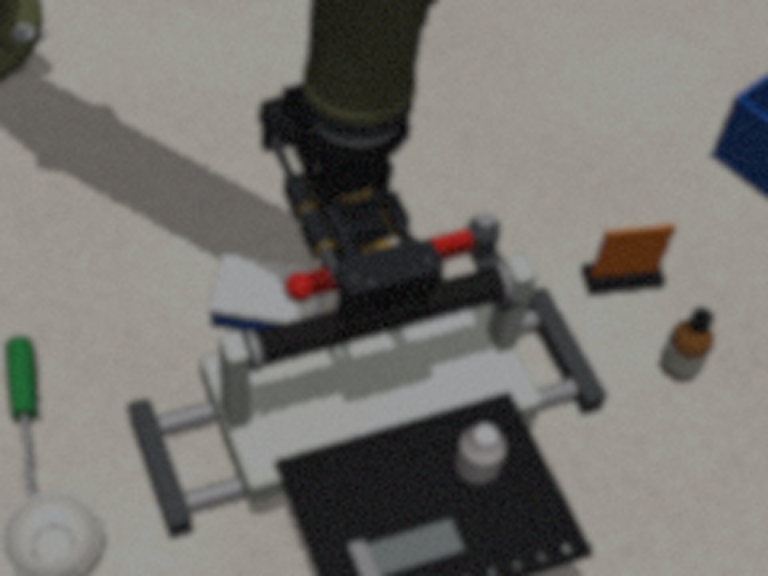

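The scene view shows the lever, (300,285)–(485,235), parallel to the bar, (265,340)–(500,285), with a gap between them. All the bystanders are in their original places. Handing in.

```bash
python3 -c "
from cell import env
print(env.sign_off())"
```

```text
the job is handed in; nothing more can be done
None
```

I pressed the brake lever home against its stop, let it spring fully out, and pressed it home again. I handed in at about 14 s of the 42 s, with the fingers still holding it there.

- **Presses:** Both were made with the back of the shut fingers and stalled at the same place (TCP x ≈ 0.549 m). The force rose from about 7 N of spring to about 13 N, which marks the stop.
- **Release:** Between the presses the fingers read about 0.3 N, so they were clear of the lever. The wrist picture showed the lever on the fully-out outline.
- **Last pictures:** The lever lies parallel to the bar with a gap still open. The fingers stay on the lever's outer side, away from the bar, and the gripper's body is about 30 mm above it. Nothing around the carriage appears to have moved.
- **Disagreement:** The stop came about 5–6 mm further along than I had planned. I put this down to thinner fingers than I assumed and about 2 mm of camera error. I relied on the force rise and the pictures to confirm the stop instead.

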